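# Clamp the pastry mould in the bench screw press

### The arm

A 7-joint arm with a two-finger parallel gripper is mounted at the origin on the work surface. World frame = base frame: x ahead of the robot, y to its left, z up, the work surface at z = 0. Lengths are in m, angles in rad, forces in N, time in s.
With the tool pointing down it reaches from about 0.425 to 0.875 m from the base axis. Payload 8.4 kg.
Tool frame: the origin (TCP) lies midway between the tips of the shut fingers; the grasp point (between the pads) lies manip.pinch_z behind it (manip.pinch_z is the distance from the TCP to the grasp point, in m); z points along the fingers, y is the line along which they close (so a half turn about z gives the same grasp; the last joint's range is limited). The gripper opens to 85 mm and grips with 20 to 120 N. Pads are 22 mm wide; open, the fingers measure 114 mm over their backs; the gripper's body (76 mm by 85 mm) begins 54 mm behind the grasp point. The pads swing forward as they close: fully open they stand 13 mm farther back than shut.
Start: joints at [1.232, 0.333, 0.04, 1.465, -0.013, 1.343, -0.059], TCP at [0.154, -0.631, 0.231] pointing down, gripper open.
Joint ranges: [-2.58, 2.58], [-0.38, 2.09], [-1.3, 1.39], [0.25, 2.4], [-1.5, 4.64], [0.08, 2.09], [-2.65, 2.65]. Speed limits (rad/s): [2.22, 2.22, 2.79, 2.79, 3.14, 3.14, 3.14].

### API

Orientations are given as a rotation vector (axis times angle).
In Python, from workcell import manip gives the robot as it stands. The module is installed in compiled form; this text tells all that it offers.
- The arm moves only by the shell command python3 -m pendant 'ROWS' [FORCE]. ROWS is text: rows parted by semicolons, each of 5 numbers parted by spaces: the opening in per cent of the stroke, from 0 (shut) to 100 (fully open), then the shift along the tool's x, y, z in units of 25 mm (1.0 is 25 mm), then the turn about the tool's z in units of 0.08 rad (1.0 is 0.08 rad). In form: grip x y z turn; .... A call has 1 to 5 rows; each row shifts and turns the commanded pose from where the row before left it, along the tool's axes as they then stand; what a row does not reach is not made up. A row lasts 1/12 s, in which the tool goes at most 41.7 mm and 7.16 degrees, less where a joint would pass 70% of its speed; a pose out of reach is approached as far as the arm can. A call with a number of a shift or a turn outside -1 to 1 is refused whole. A call with a gripper value outside its range is refused whole. The fingers move at their own pace and stop on an object; FORCE is the grip in N (left out, the last holds). Time passes only in rows, so rows that do not move let the fingers close. It gives the time, the measured TCP pose, the force, the opening and the grip force at its end, in the units of the state.
- manip.get_state(): the state, without advancing time (a new reading comes with each control period).
- manip.read_camera(name): name is "scene" or "top" or "wrist"; returns the picture (420x560x3 uint8, red, green, blue); there is no depth.
- manip.calibration(name): a dict with "vertical_fov" (degrees; the focal length in pixels is half the picture's height over the tangent of half this angle, whatever the lens; pixels are square), "cx", "cy" (the principal point, pixels), "R" (3x3) and "t" (3): a world point X has camera coordinates R X + t. Camera axes: x right, y down, z forward; pixel columns grow to the right and rows downward; lengths in m; the calibration is good to about 2 mm. A picture is of the moment at which its call begins: read the wrist's pose just before it. calibration takes no time and is no camera call; for the wrist camera it gives the pose at the moment of the call.
- manip.finish_job(): hands the job in; it is judged then, once.
The state is a dict: "clock": time; "joint_pos": joint angles; "qd": joint speeds; "joint_efforts": joint torques, N m; "tool_pos": TCP position; "eef_rot": TCP orientation; "ft_force": force on the tool from outside, world axes, zero at the start; "moment": the same for the moment, N m; "width": finger opening in m; "gripper_force": force on a finger pad.
Only numpy, scipy, OpenCV 4.12 (cv2) and the standard library are available. Lean on these libraries where they do the work, as an engineer would, in place of code of your own. Each camera call takes 0.05 s, during which the arm holds its last target. There are 200 camera calls.

### The job

Lay the long-handled wooden mould flat on the bed of the blue bench press, back against the fence and centred under the foot, with its handle sticking straight out at the open front. Then wind the crank clockwise until the foot just touches the mould and add one quarter of a turn more, no tighter, and let go. Leave the other things on the table where they are.

Things in the scene. Friction and masses are not known exactly. Their poses are not given: they have to be found in the camera images.
- press: Blue bench screw press, fixed, about 170 x 150 x 245 mm high. Origin: on the vertical screw axis, at table height; z up; +x points from the open front to two 20 mm rear posts (at x 76, y +-52 mm). The open front faces the robot, give or take its yaw. Front and both sides are open between the bed and the head.
- bed: Aluminium bed of the press, 90 mm (x) by 130 mm (y), centred on the screw axis, axes as the press's. Origin: centre of its underside, 12 mm above the table; its top lies 24 mm above the table. A fence runs along its rear edge: its front face is at x = +39 mm and rises 20 mm above the bed's top.
- head_top (a point): Point on the screw axis, on top of the blue head, 179 mm above the table. Head: underside 137 mm above the table, spans x -28 to +94 mm and y -28 to +28 mm (y +-70 mm at the posts). Below it hangs a round steel foot 56 mm across, underside 84 to 102 mm above the table at the start, on a collar set afresh each time within 12 mm: poses do not tell when it touches, feel it at the crank.
- screw (a joint): Turn of screw and crank, rad; grows clockwise from above, lowering the foot 30 mm a turn. Starts at 0 to 1.2; the crank arm points at yaw 0.8 minus this value from the press's +x. Stays where left. Takes 0.42 N m with the foot free (9 N sideways at the knob); at the touch that rises 4.7 N, then 2.7 N more over the next quarter turn (sprung foot: 44 N, then 69 N). Touch: 0.8 to 1.4 turns from start.
- crank_grip (a point): Grip point of the red upright crank knob, a freely spinning cylinder 18 mm thick, 46 mm tall; the point is on its axis, 226 mm above the table, 20 mm below its top, 26 mm above its foot. It runs on a level circle of radius 45 mm about the screw axis and does not sink as the screw goes down. The crank arm's top is 199 mm above the table.
- mould: Rigid wooden mould, 0.36 to 0.5 kg: square head 76 x 76 x 36 mm high, red spot on top, and a handle along its -x, 24 mm wide (y), from 8 to 28 mm above the underside, ending 161 mm from the head's centre. Origin: centre of the head's underside; z up. Starts flat on the table. Home: +x side against the fence, origin 24 mm above the table, within 6 mm of the screw axis, axes as the press's.
- cutter: Brass ring cutter, 52 mm across, 30 mm tall, standing between press and mould: leave alone. Origin: centre of its underside.
- modeller: Orange-handled scraper brush with a flat grey end, 160 mm long, lying on the table near the robot: leave alone. Origin: below its middle.
- bowl: Steel bowl, 120 mm across, 50 mm tall, at the back: leave alone. Origin: centre of its underside.
- bottle_a: White squeeze bottle with green cap, 52 mm across, 140 mm tall, on the left: leave alone. Origin: centre of its underside.
- bottle_b: White squeeze bottle with red cap, 52 mm across, 140 mm tall, on the right: leave alone. Origin: centre of its underside.
There are look-alikes about, which are no part of the job. Of the things that look like the mould, take the one that is farthest to the robot's right at the start.

How it is judged:
By the outcome, as a careful person would: the job done as asked, in the order asked, and still so for the second after the job is handed in, with the robot touching nothing.
It also fails if it takes over 72 s, if anything falls off the work surface, if the arm or the gripper's body presses on something with over 40 N, if the wrist force passes 120 N, or if a joint passes its speed limit or range.

## Working session

There is one attempt and no reset: what is moved stays moved. The work goes in short steps, Python scripts to look and compute and a shell command to move; the robot and the scene stay as the last step left them, time stands still between calls to the robot, and variables do not carry over. Pictures are saved under pics/ and viewed, at most 10 in all, crops included, and the job is handed in when it is done.

```bash
mkdir -p pics
python3 - <<'E'
from workcell import manip
import cv2,numpy as np
s=manip.get_state();print({k:np.round(v,3) for k,v in s.items()},manip.pinch_z)
for n in("scene","top"):
    im=manip.read_camera(n);cv2.imwrite(f"pics/{n}0.png",cv2.cvtColor(im,cv2.COLOR_RGB2BGR))
    c=manip.calibration(n);print(n,c)
a=[cv2.imread(f"pics/{n}0.png") for n in("scene","top")]
cv2.imwrite("pics/both.png",np.hstack([cv2.resize(x,(400,300),interpolation=cv2.INTER_AREA) for x in a]))
E
```

```text
{'clock': np.float64(0.0), 'joint_pos': array([ 1.232,  0.334,  0.04 ,  1.466, -0.013,  1.343, -0.058]), 'qd': array([ 0.   ,  0.   , -0.001,  0.001,  0.001,  0.001, -0.   ]), 'joint_efforts': array([ 0.0000e+00, -6.5856e+01,  1.3660e+00, -4.0556e+01,  1.7000e-02,
        1.3000e-02,  0.0000e+00]), 'tool_pos': array([ 0.154, -0.631,  0.23 ]), 'eef_rot': array([-3.117, -0.376,  0.   ]), 'ft_force': array([-0.328,  0.208, -0.276]), 'moment': array([ 0.048, -0.026,  0.049]), 'gripper_force': np.float64(0.0), 'width': np.float64(0.085)} 0.0187
scene {'vertical_fov': 55.92332635893544, 'cx': 284.2362808301107, 'cy': 203.67831043671563, 'R': array([[ 0.14888839,  0.98863396,  0.02086016],
       [ 0.53485775, -0.06277064, -0.84260728],
       [-0.83172076,  0.13661166, -0.53812436]]), 't': array([-0.06543607, -0.16673634,  1.73267512])}
top {'vertical_fov': 56.82591321243031, 'cx': 277.5419537394967, 'cy': 202.99684717899834, 'R': array([[ 0.01953587, -0.99954186, -0.02311737],
       [-0.99160632, -0.01641466, -0.12824765],
       [ 0.12780943,  0.02542876, -0.99147271]]), 't': array([0.00164308, 0.55573188, 1.34780839])}
```

View pics/top0.png

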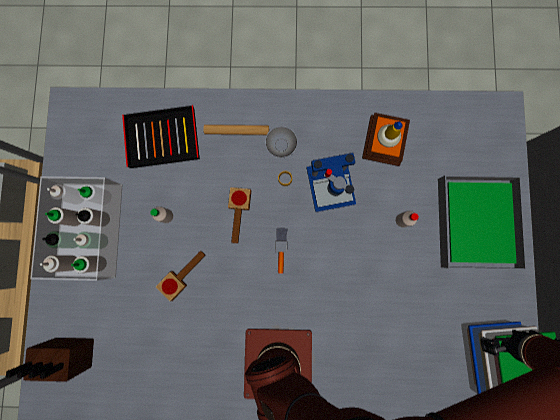

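View pics/scene0.png

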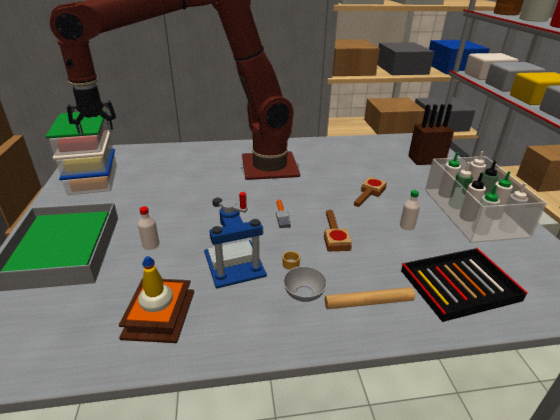

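The top picture shows two moulds, with red spots at (239,198) and (170,286). Robot's right is image right, so (239,198) is the one meant. I'll confirm it in a crop that also takes in the press.

Run:
```python
import cv2,numpy as np
t=cv2.imread("pics/top0.png")[140:260,215:375]
cv2.imwrite("pics/crop1.png",cv2.resize(t,None,fx=5,fy=5,interpolation=cv2.INTER_CUBIC))
```

```text
(no output)
```

View pics/crop1.png

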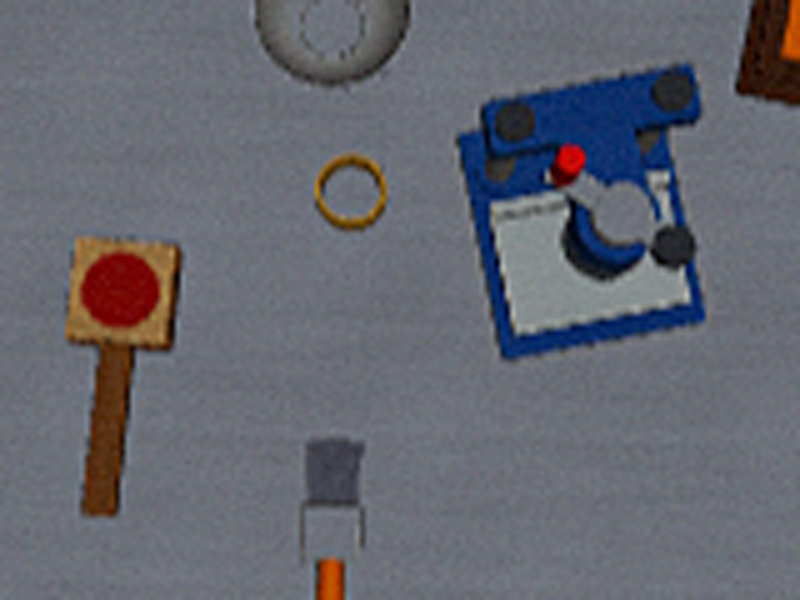

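The crop confirms it: the target mould has its spot at crop (120,290) and its handle end at (100,515). Also visible: cutter (350,190), red knob top (572,156), bed front edge (515,335)-(690,300), post caps (515,122) and (672,92).

```bash
cat > h.py <<'E'
import numpy as np
from workcell import manip
def ray(cal,uv):
    f=210/np.tan(np.radians(cal["vertical_fov"])/2)
    R=np.array(cal["R"]);d=R.T@np.array([(uv[0]-cal["cx"])/f,(uv[1]-cal["cy"])/f,1]);return -R.T@np.array(cal["t"]),d
def at(cal,uv,z):
    o,d=ray(cal,uv);return o+d*(z-o[2])/d[2]
def proj(cal,X):
    f=210/np.tan(np.radians(cal["vertical_fov"])/2)
    c=np.array(cal["R"])@X+cal["t"];return np.array([c[0]/c[2]*f+cal["cx"],c[1]/c[2]*f+cal["cy"]])
E
python3 - <<'E'
from h import *
c=manip.calibration("top")
P=lambda u,v,z:at(c,((u+.5)/5-.5+215,(v+.5)/5-.5+140),z)
for n,u,v,z in[("spot",120,290,.036),("hend",100,513,.028),("hroot",117,348,.028),("headTL",78,238,.036),("headBL",67,340,.036),("headBR",168,350,.036),
 ("cutter",352,190,.03),("bedFL",515,335,.024),("bedFR",690,300,.024),("knob",572,156,.246),("postL",515,122,.18),("postR",672,92,.18),("baseFL",507,358,.0),("baseFR",704,320,.0),("modtop",335,440,0)]:
    print(n,P(u,v,z).round(4))
E
```

```text
spot [0.5728 0.1514 0.036 ]
hend [0.4139 0.1615 0.028 ]
hroot [0.5318 0.1532 0.028 ]
headTL [0.61   0.1829 0.036 ]
headBL [0.5361 0.1882 0.036 ]
headBR [0.5301 0.1157 0.036 ]
cutter [ 0.6492 -0.0133  0.03  ]
bedFL [ 0.5465 -0.1318  0.024 ]
bedFR [ 0.5739 -0.2567  0.024 ]
knob [ 0.6298 -0.1483  0.246 ]
postL [ 0.6659 -0.1187  0.18  ]
postR [ 0.6871 -0.2196  0.18  ]
baseFL [ 0.5324 -0.128   0.    ]
baseFR [ 0.5627 -0.2709  0.    ]
modtop [ 0.4705 -0.0039  0.    ]
```

```bash
p="python3 -m pendant"
$p '60 .9 -.5 -.5 0;60 .95 -.54 -.5 0;60 .95 -.54 -.5 0;60 .95 -.54 -.5 0;60 .95 -.54 -.5 0' 
$p '60 .95 -.54 -.3 0;60 .95 -.54 -.3 0;60 .95 -.54 -.3 0;60 .95 -.54 -.3 0;60 .95 -.54 -.3 0' 
$p '60 .95 -.54 -.1 0;60 .95 -.54 -.1 0;60 .95 -.54 0 0;60 .95 -.54 0 0;60 .95 -.54 0 0'
$p '60 .3 -.97 0 0;60 .3 -.97 0 0;60 .3 -.97 0 0;60 0 0 0 0;60 0 0 0 0'
python3 - <<'E'
from h import *
import cv2,json
c=manip.calibration("wrist");im=manip.read_camera("wrist");cv2.imwrite("pics/w1.png",cv2.cvtColor(im,cv2.COLOR_RGB2BGR))
json.dump({k:np.array(v).tolist() for k,v in c.items()},open("w1.json","w"))
P=np.array([.603,-.185,0]);a=.21;X=lambda x,y,z:P+[x*np.cos(a)-y*np.sin(a),x*np.sin(a)+y*np.cos(a),z]
print(np.array(c["t"]).round(3),[proj(c,X(*q)).round() for q in[(0,0,.179),(-.045,.065,.024),(-.045,-.065,.024),(76e-3,.052,.18)]])
E
```

```text
clock: 0.52
tool_pos: [0.2534, -0.5377, 0.294]
eef_rot: [-3.118, -0.375, 0.001]
ft_force: [0.7, -1.3, 0.5]
width: 0.0515
gripper_force: 0.0
clock: 0.93
tool_pos: [0.3527, -0.4439, 0.3314]
eef_rot: [-3.119, -0.376, 0.001]
ft_force: [0.9, -1.5, 0.2]
width: 0.0513
gripper_force: 0.0
clock: 1.35
tool_pos: [0.452, -0.3502, 0.3361]
eef_rot: [-3.119, -0.376, 0.001]
ft_force: [0.1, 0.4, 0.1]
width: 0.0513
gripper_force: 0.0
clock: 1.77
tool_pos: [0.4562, -0.274, 0.3364]
eef_rot: [3.118, 0.38, -0.0]
ft_force: [0.0, -0.4, -0.4]
width: 0.0515
gripper_force: 0.0
[-0.377  0.303  0.577] [array([216.,  17.]), array([193.,  90.]), array([282.,  93.]), array([152., -89.])]
```

View pics/w1.png

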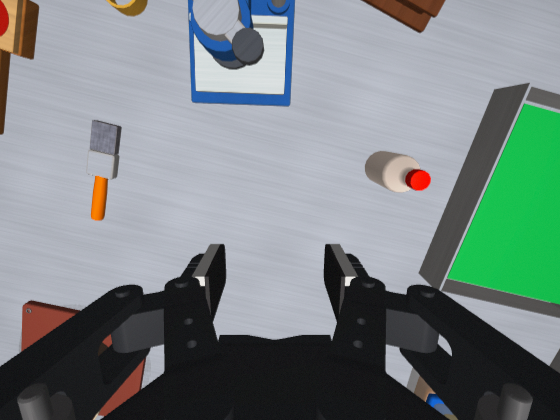

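Wrist view: bed front corners at (196,93) and (285,95), base front corners (192,103) and (289,105). The press is only partly in view, and the scraper is at (100,170).

```bash
python3 - <<'E'
from h import *
import json
c={k:np.array(v) for k,v in json.load(open("w1.json")).items()}
for q in[((196,93),.024),((285,95),.024),((192,103),0),((290.5,105),0)]: print(at(c,*q).round(4))
E
p="python3 -m pendant"
$p '60 .3 -.97 0 0;60 .3 -.97 0 0;60 .3 -.97 0 0;60 .3 -.97 0 0;60 .3 -.97 0 0'
$p '60 .3 -.97 0 0;60 .3 -.97 0 0;60 .3 -.97 0 0;60 .3 -.97 0 0;60 .3 -.97 0 0'
$p '60 0 -.97 0 0;60 0 -.97 0 0;60 0 0 0 1;60 0 0 0 1;60 0 0 0 1'
$p '60 0 0 0 .8;60 0 0 0 0'
python3 - <<'E'
from h import *
import cv2,json
c=manip.calibration("wrist");im=manip.read_camera("wrist");cv2.imwrite("pics/w2.png",cv2.cvtColor(im,cv2.COLOR_RGB2BGR))
json.dump({k:np.array(v).tolist() for k,v in c.items()},open("w2.json","w"))
E
```

```text
[ 0.543  -0.1361  0.024 ]
[ 0.5715 -0.2632  0.024 ]
[ 0.5284 -0.1261  0.    ]
[ 0.5622 -0.2753  0.    ]
clock: 2.23
tool_pos: [0.4633, -0.149, 0.336]
eef_rot: [-3.119, -0.372, 0.001]
ft_force: [0.5, 0.8, -0.1]
width: 0.051
gripper_force: 0.0
clock: 2.65
tool_pos: [0.4713, -0.0222, 0.3362]
eef_rot: [-3.119, -0.372, 0.0]
ft_force: [0.2, 0.2, 0.6]
width: 0.0511
gripper_force: 0.0
clock: 3.07
tool_pos: [0.46, 0.0242, 0.3363]
eef_rot: [3.142, -0.008, -0.0]
ft_force: [0.3, -0.2, 0.0]
width: 0.051
gripper_force: 0.0
clock: 3.23
tool_pos: [0.46, 0.0239, 0.3362]
eef_rot: [-3.139, 0.109, 0.001]
ft_force: [0.5, -0.1, -0.5]
width: 0.0512
gripper_force: 0.0
```

View pics/w2.png

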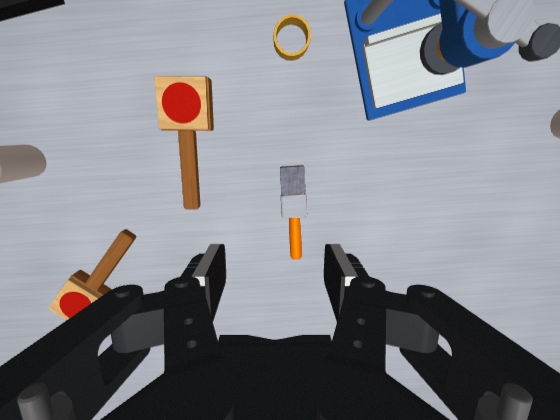

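Wrist view: target mould spot at (182,103), handle from (188,131) to (192,208). The other mould is at (75,300). The bed's front corners are at (374,108) and (464,82).

Run:
```python
from h import *
import json
c={k:np.array(v) for k,v in json.load(open("w2.json")).items()}
for q in[((182,103),.036),((191.5,209),.028),((188,131),.028),((374,108),.024),((464,82),.024),((368,119.5),0),((466,92),0)]: print(at(c,*q).round(4))
s=manip.get_state();print(s["tool_pos"].round(4))
```

```text
[0.5718 0.1474 0.036 ]
[0.4124 0.159  0.028 ]
[0.5328 0.1468 0.028 ]
[ 0.5462 -0.1317  0.024 ]
[ 0.5729 -0.2613  0.024 ]
[ 0.5307 -0.1305  0.    ]
[ 0.5608 -0.2806 -0.    ]
[0.46   0.024  0.3362]
```

```bash
p="python3 -m pendant"
$p '60 .1 -.89 1 0;60 .1 -.89 1 0;60 .1 -.89 1 0;60 .1 -.89 1 0;60 .1 -.89 1 0' 60
$p '60 .01 -.86 1 0;60 0 0 1 0;60 0 0 1 0;60 0 0 1 0;60 0 0 0 0'
python3 - <<'E'
from h import *
import cv2,json
c=manip.calibration("wrist");im=manip.read_camera("wrist");cv2.imwrite("pics/w3.png",cv2.cvtColor(im,cv2.COLOR_RGB2BGR))
s=manip.get_state();print(s["tool_pos"].round(4))
E
```

```text
clock: 3.7
tool_pos: [0.4797, 0.1356, 0.2103]
eef_rot: [-3.14, 0.099, -0.001]
ft_force: [1.2, 0.0, -0.4]
width: 0.051
gripper_force: 0.0
clock: 4.12
tool_pos: [0.4785, 0.1552, 0.1068]
eef_rot: [3.139, -0.098, -0.011]
ft_force: [-0.9, -0.3, -1.2]
width: 0.0514
gripper_force: 0.0
[0.4796 0.1558 0.1094]
```

View pics/w3.png

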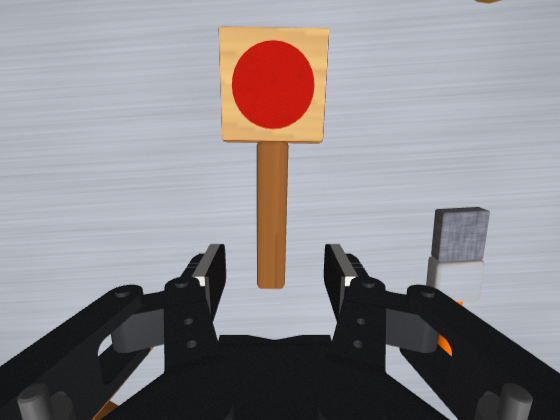

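The handle lies straight between the fingers (handle column about 272, finger gap 225–325), so I descend and grip.

```bash
p="python3 -m pendant"
$p '60 0 0 1 0;60 0 0 1 0;60 0 0 1 0;60 0 0 .7 0;60 0 0 .3 0' 100
$p '60 0 0 .1 0;60 0 0 0 0;10 0 0 0 0;0 0 0 0 0;0 0 0 0 0'
$p '0 0 0 0 0;0 0 0 0 0;0 0 0 0 0;0 0 0 0 0'
```

```text
clock: 4.58
tool_pos: [0.4811, 0.1561, 0.0107]
eef_rot: [3.14, -0.101, -0.002]
ft_force: [-0.2, 0.5, -0.2]
width: 0.051
gripper_force: 0.0
clock: 5.0
tool_pos: [0.4818, 0.157, 0.0102]
eef_rot: [-3.14, 0.101, -0.003]
ft_force: [-2.4, -1.1, 8.3]
width: 0.0216
gripper_force: 98.6
clock: 5.33
tool_pos: [0.4818, 0.157, 0.0102]
eef_rot: [-3.14, 0.101, -0.003]
ft_force: [-2.5, -0.8, 8.0]
width: 0.0219
gripper_force: 98.6
```

```bash
p="python3 -m pendant"
$p '0 0 0 -.4 0;0 0 0 -.8 0;0 0 0 -1 0;0 0 0 -1 0;0 0 0 -1 0'
$p '0 -.15 .5 0 0;0 -.15 .9 0 0;0 -.15 .98 0 0;0 -.15 .98 0 0;0 -.15 .98 0 0'
$p '0 -.15 .98 0 0;0 -.15 .98 0 0;0 -.15 .98 0 0;0 -.15 .98 0 0;0 -.15 .98 0 0'
$p '0 -.15 .98 0 0;0 -.15 .98 0 0;0 -.15 .98 0 0;0 -.15 .98 0 0;0 -.15 .98 0 0'
$p '0 -.1 .6 0 -.5;0 0 0 0 -.8;0 0 0 0 -.8;0 0 0 0 -.8;0 0 0 0 -.5'
$p '0 0 0 0 0;0 0 0 0 0'
python3 - <<'E'
from h import *
import cv2,json
c=manip.calibration("wrist");im=manip.read_camera("wrist");cv2.imwrite("pics/w4.png",cv2.cvtColor(im,cv2.COLOR_RGB2BGR))
json.dump({k:np.array(v).tolist() for k,v in c.items()},open("w4.json","w"))
s=manip.get_state();print(s["tool_pos"].round(4),s["eef_rot"].round(3),s["ft_force"].round(1),s["moment"].round(2))
E
```

```text
clock: 5.75
tool_pos: [0.4799, 0.1568, 0.1152]
eef_rot: [3.14, -0.1, -0.002]
ft_force: [0.3, 0.7, -4.8]
width: 0.0218
gripper_force: 98.6
clock: 6.17
tool_pos: [0.4541, 0.0488, 0.1142]
eef_rot: [3.14, -0.1, -0.001]
ft_force: [0.2, 0.1, -5.2]
width: 0.0217
gripper_force: 98.6
clock: 6.58
tool_pos: [0.4276, -0.0721, 0.1142]
eef_rot: [-3.14, 0.1, 0.001]
ft_force: [0.5, -0.6, -5.0]
width: 0.0214
gripper_force: 98.6
clock: 7.0
tool_pos: [0.4011, -0.193, 0.1142]
eef_rot: [-3.14, 0.1, 0.001]
ft_force: [-0.3, -0.5, -4.2]
width: 0.0218
gripper_force: 98.6
clock: 7.42
tool_pos: [0.398, -0.2067, 0.1141]
eef_rot: [-3.123, -0.332, 0.001]
ft_force: [0.3, -0.2, -4.3]
width: 0.0217
gripper_force: 98.8
clock: 7.58
tool_pos: [0.3983, -0.2068, 0.114]
eef_rot: [-3.124, -0.324, 0.001]
ft_force: [0.4, 0.3, -4.8]
width: 0.0216
gripper_force: 98.7
[ 0.3984 -0.2069  0.114 ] [-3.125 -0.324  0.   ] [ 0.1  0.4 -4.5] [-0.08  0.28  0.02]
```

View pics/w4.png

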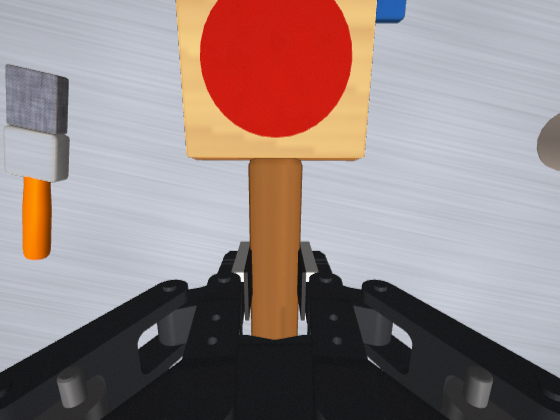

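The mould is held straight: spot centred near (276,60), handle along column 275. I'll check its pitch by projecting a level head at the expected height.

Run:
```python
from h import *
import json
c={k:np.array(v) for k,v in json.load(open("w4.json")).items()}
T=np.array([.3984,-.2069]);a=.2066;z=.114-.0102+.036
def X(x,y,z): return np.array([T[0]+x*np.cos(a)-y*np.sin(a),T[1]+x*np.sin(a)+y*np.cos(a),z])
for x,y in[(.0525,.038),(.0525,-.038),(.0905,0),(.0655,0)]: print((x,y),[proj(c,X(x,y,z+d)).round(1) for d in(0,.01)])
t=np.array([.603,-.187]);d=t-T;u=np.array([np.cos(a),np.sin(a)]);print("press x,y rel tool",d@u,d@[-u[1],u[0]])
```

```text
(0.0525, 0.038) [array([177. , 162.6]), array([168.2, 165.6])]
(0.0525, -0.038) [array([366.9, 162.5]), array([375.2, 165.4])]
(0.0905, 0) [array([271.6,  58.2]), array([271.4,  51. ])]
(0.0655, 0) [array([271.8, 128.9]), array([271.6, 128.8])]
press x,y rel tool 0.20433113589667884 -0.022493485794179743
```

Run:
```python
from h import *
import json
c={k:np.array(v) for k,v in json.load(open("w4.json")).items()}
a=.2066
def X(x,y,z): return np.array([.3984+x*np.cos(a)-y*np.sin(a),-.2069+x*np.sin(a)+y*np.cos(a),.114+z])
print("w3 near corners obs (222,139),(325,142), far (219,27),(329,30)")
for x in(.0927-.038,.0927+.038):
  for y in(.038,-.038): print(proj(c,X(x,y,.036-.1094)).round(1))
# pitch fit for w4: grip at tool (0,-.0187 up), pitch p (nose down +)
for p in(0,.05,.1,.15,-.05):
  f=lambda x,y,h:proj(c,X(x*np.cos(p)+h*np.sin(p),y,.0187-.001+ h*np.cos(p)-x*np.sin(p))).round(0)
  h=.036-.0102-.0177
  print(p,f(.0525,.038,h),f(.0525,-.038,h),f(.0905,0,h),f(.0655,0,h),f(.0525,-.038,h-.036))
```

```text
w3 near corners obs (222,139),(325,142), far (219,27),(329,30)
[220.6 144.7]
[325.1 144.6]
[215.   26.8]
[330.3  26.8]
0 [177. 163.] [367. 162.] [272.  58.] [272. 129.] [346. 155.]
0.05 [179. 161.] [365. 161.] [272.  60.] [272. 128.] [344. 157.]
0.1 [181. 160.] [363. 160.] [272.  63.] [272. 128.] [343. 160.]
0.15 [183. 159.] [361. 159.] [272.  65.] [272. 128.] [342. 163.]
-0.05 [175. 165.] [369. 164.] [272.  57.] [272. 130.] [347. 153.]
```

The mould hangs about 0.1 rad nose-down, so I'll enter a little higher and let it level itself on the bed.

```bash
p="python3 -m pendant"
$p '0 0 .5 .6 0;0 0 .4 .9 0;0 0 0 .9 0;0 0 0 0 0;0 .5 0 0 0'
$p '0 .9 0 0 0;0 .9 0 0 0;0 .7 0 0 0;0 0 0 0 0;0 0 0 0 0'
python3 - <<'E'
from h import *
import cv2,json
cal={}
for n in("wrist","scene","top"):
    cal[n]=manip.calibration(n);im=manip.read_camera(n);cv2.imwrite(f"pics/{n}5.png",cv2.cvtColor(im,cv2.COLOR_RGB2BGR))
w=cv2.imread("pics/wrist5.png");t=cv2.imread("pics/scene5.png")[190:300,180:300];t=cv2.resize(t,(400,367),interpolation=cv2.INTER_CUBIC)
u=cv2.resize(w[:280],(400,200)); 
o=np.zeros((567,400,3),np.uint8);o[:367]=t;o[367:]=u
tp=cv2.resize(cv2.imread("pics/top5.png")[140:260,285:365],(378,567),interpolation=cv2.INTER_CUBIC)
cv2.imwrite("pics/c5.png",np.hstack([o,tp]))
json.dump({k:np.array(v).tolist() for k,v in cal["wrist"].items()},open("w5.json","w"))
E
```

```text
clock: 8.05
tool_pos: [0.4125, -0.2264, 0.0529]
eef_rot: [-3.123, -0.322, 0.007]
ft_force: [0.4, 0.0, -2.8]
width: 0.0214
gripper_force: 99.3
clock: 8.47
tool_pos: [0.4782, -0.2128, 0.0551]
eef_rot: [3.124, 0.328, 0.002]
ft_force: [0.3, -0.3, -3.6]
width: 0.0217
gripper_force: 99.3
```

View pics/c5.png

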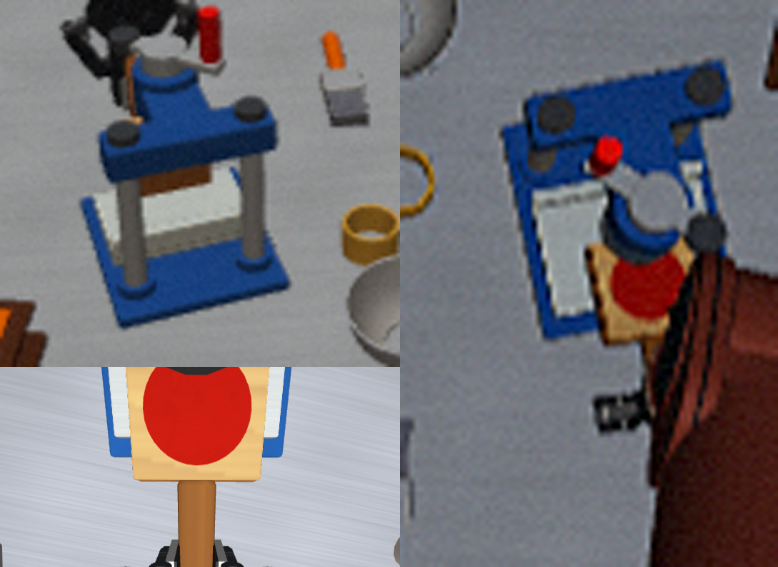

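Wrist crop: the bed spans 113–281 and the base 110–284 (centre 197), the mould 134–262 (centre 198), so it is centred and square. Next I go in, lower, and push against the fence.

```bash
p="python3 -m pendant"
$p '0 .6 0 0 0;0 .5 0 0 0;0 0 0 .3 0;0 0 0 .3 0;0 0 0 .2 0'
$p '0 0 0 0 0'
$p '0 .2 0 0 0;0 .1 0 0 0;0 0 0 0 0'
$p '0 .1 0 0 0;0 0 0 0 0'
```

```text
clock: 9.03
tool_pos: [0.5027, -0.2081, 0.033]
eef_rot: [-3.124, -0.325, 0.002]
ft_force: [-13.9, 2.9, 23.5]
width: 0.0215
gripper_force: 103.0
clock: 9.12
tool_pos: [0.5026, -0.2083, 0.0332]
eef_rot: [-3.124, -0.325, 0.002]
ft_force: [-3.1, -0.3, 3.8]
width: 0.0217
gripper_force: 101.0
clock: 9.37
tool_pos: [0.5105, -0.207, 0.0337]
eef_rot: [3.124, 0.325, -0.001]
ft_force: [-2.1, -0.9, 0.5]
width: 0.0216
gripper_force: 100.2
clock: 9.53
tool_pos: [0.5133, -0.2062, 0.0338]
eef_rot: [3.125, 0.325, -0.0]
ft_force: [-1.1, -0.5, -0.0]
width: 0.0217
gripper_force: 100.2
```

```bash
p="python3 -m pendant"
for i in 1; do
$p '0 .08 0 0 0;0 0 0 0 0' | sed -n '2p;4p'
$p '0 .08 0 0 0;0 0 0 0 0' | sed -n '2p;4p'
$p '0 .08 0 0 0;0 0 0 0 0' | sed -n '2p;4p'
done
```

```text
tool_pos: [0.5155, -0.2056, 0.0338]
ft_force: [-0.9, -1.3, -1.0]
tool_pos: [0.5157, -0.2056, 0.0336]
ft_force: [-10.1, -1.3, 6.6]
tool_pos: [0.5157, -0.2056, 0.0335]
ft_force: [-19.2, -0.8, 14.7]
```

The fence is felt at x=0.5157. I ease off the push, release and rise, then check.

```bash
p="python3 -m pendant"
$p '0 -.13 0 0 0;0 0 0 0 0;20 0 0 0 0;40 0 0 0 0;60 0 0 0 0' | sed -n '2p;4p'
$p '60 0 0 0 0;60 0 0 -.5 0;60 0 0 -1 0;60 -.3 0 -1 0;60 -1 0 -1 0' | sed -n '2p;4p'
$p '60 -1 0 -1 0;60 -1 0 -1 0;60 -.5 0 -1 0;60 0 0 -1 0;60 0 0 -1 0'
$p '60 0 0 -1 0;60 0 0 0 0'
python3 - <<'E'
from h import *
import cv2,json
for n in("wrist","top","scene"):
    c=manip.calibration(n);im=manip.read_camera(n);cv2.imwrite(f"pics/{n}6.png",cv2.cvtColor(im,cv2.COLOR_RGB2BGR))
    json.dump({k:np.array(v).tolist() for k,v in c.items()},open(n+"6.json","w"))
w=cv2.imread("pics/wrist6.png")[:300]
o=cv2.resize(w,(560,300))
tp=cv2.resize(cv2.imread("pics/top6.png")[140:260,285:365],(200,300),interpolation=cv2.INTER_CUBIC)
sc=cv2.resize(cv2.imread("pics/scene6.png")[180:290,190:280],(230,281),interpolation=cv2.INTER_CUBIC)
O=np.zeros((600,800,3),np.uint8);O[:300,:560]=o;O[:300,600:800]=tp;O[300:581,0:230]=sc;cv2.imwrite("pics/c6.png",O)
E
```

```text
tool_pos: [0.5171, -0.205, 0.0341]
ft_force: [-0.2, -0.3, -0.2]
tool_pos: [0.487, -0.2104, 0.1235]
ft_force: [-0.4, -0.3, 0.5]
clock: 11.28
tool_pos: [0.4225, -0.2251, 0.2491]
eef_rot: [3.123, 0.325, 0.002]
ft_force: [1.3, -0.1, 0.3]
width: 0.0512
gripper_force: 0.0
clock: 11.45
tool_pos: [0.4252, -0.2254, 0.2776]
eef_rot: [3.12, 0.326, 0.011]
ft_force: [0.1, -0.5, -0.0]
width: 0.0513
gripper_force: 0.0
```

View pics/c6.png

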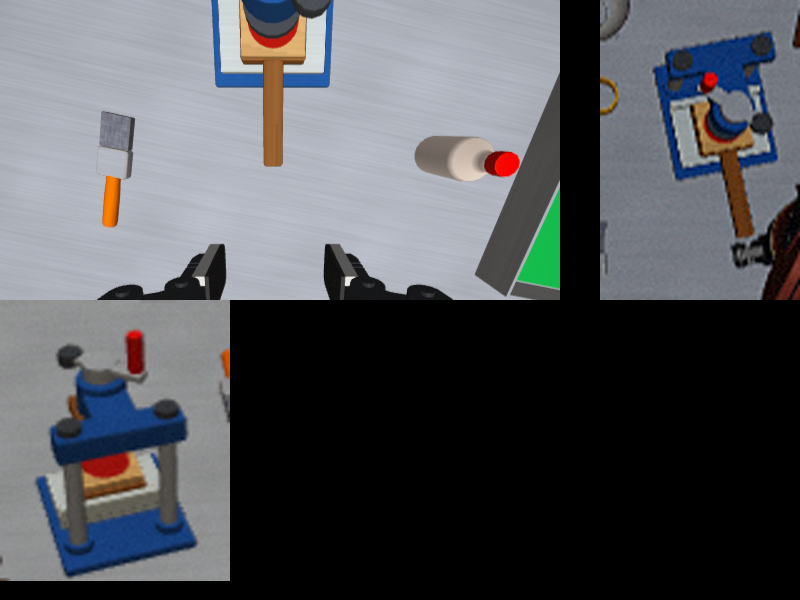

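The placing is good: in the wrist view the bed spans 219–326, the head 240–307 and the handle lies on column 273. The knob top is at top-camera px (328.6,171.4) and scene px (242.8,193.5).

Run:
```python
from h import *
import cv2
for n in("top","scene"):
    im=cv2.imread(f"pics/{n}6.png").astype(int);m=(im[:,:,2]>150)&(im[:,:,1]<40)&(im[:,:,0]<40)
    box=(160,190,315,345) if n=="top" else (180,220,230,255)
    ys,xs=np.nonzero(m[box[0]:box[1],box[2]:box[3]]);ys+=box[0];xs+=box[2]
    print(n,len(xs),xs.mean(),ys.mean(),xs.min(),xs.max(),ys.min(),ys.max())
    c=manip.calibration(n)
    P=np.array([.6035,-.187])
    for z in(.223,.246):
        q=at(c,(xs.mean(),ys.mean()),z);d=q[:2]-P;print(z,q.round(4),np.hypot(*d).round(4),np.arctan2(d[1],d[0]).round(3))
    for th in(.85,.95,1.0):
        print(th,proj(c,np.r_[P+.045*np.array([np.cos(th),np.sin(th)]),.223]).round(1),proj(c,np.r_[P+.045*np.array([np.cos(th),np.sin(th)]),.246]).round(1))
s=manip.get_state();print(s["tool_pos"].round(4),s["eef_rot"].round(3))
```

```text
top 22 328.90909090909093 171.54545454545453 327 331 169 174
0.223 [ 0.6324 -0.1505  0.223 ] 0.0466 0.9
0.246 [ 0.6275 -0.148   0.246 ] 0.0458 1.018
0.85 [329.8 171.3] [330.6 169.7]
0.95 [328.9 172.4] [329.7 170.9]
1.0 [328.5 173. ] [329.3 171.5]
scene 10 242.0 193.5 240 244 193 194
0.223 [ 0.593  -0.1466  0.223 ] 0.0418 1.826
0.246 [ 0.6312 -0.148   0.246 ] 0.0478 0.954
0.85 [240.4 201.3] [240.1 194. ]
0.95 [241.4 200.6] [241.1 193.3]
1.0 [241.8 200.2] [241.5 192.9]
[ 0.4233 -0.2247  0.2718] [3.124e+00 3.270e-01 1.000e-03]
```

```bash
p="python3 -m pendant"
$p '60 0 0 -1 0;60 .6 -.1 -.2 0;60 .9 -.14 0 0;60 .9 -.14 0 0;60 .9 -.14 0 0' 80 | sed -n '2p;4p'
$p '60 .9 -.14 0 0;60 .9 -.14 0 0;60 .9 -.14 0 0;60 .9 -.14 0 0;60 .9 -.14 0 0' | sed -n '2p;4p'
$p '60 .87 -.14 0 0;60 0 0 0 0;60 0 0 0 0' | sed -n '1,4p'
python3 - <<'E'
from h import *
import cv2
s=manip.get_state();c=manip.calibration("wrist");im=manip.read_camera("wrist").astype(int)
cv2.imwrite("pics/w7.png",im[:,:,::-1].astype(np.uint8))
m=((im[:,:,0]>120)&(im[:,:,1]<50)&(im[:,:,2]<50)).astype(np.uint8)
n,l,st,ce=cv2.connectedComponentsWithStats(m)
for i in range(1,n):
    if st[i,4]>60: print(st[i],ce[i].round(1))
print(s["tool_pos"].round(4),s["eef_rot"].round(3))
k=np.array([.629,-.150])
for z in(.246,.2): print(proj(c,np.r_[k,z]).round(1))
E
```

```text
tool_pos: [0.5016, -0.1947, 0.3005]
ft_force: [0.6, 0.8, -0.8]
tool_pos: [0.6082, -0.1541, 0.2999]
ft_force: [-0.2, 0.0, 0.0]
clock: 12.68
tool_pos: [0.6283, -0.1457, 0.2994]
eef_rot: [-3.122, -0.329, 0.004]
ft_force: [0.7, -0.3, -1.1]
[267 201  23  36 405] [278.7 217.8]
[ 0.6283 -0.1457  0.2994] [-3.122 -0.329  0.004]
[279.1 225.2]
[278.3 208.2]
```

```bash
p="python3 -m pendant"
$p '60 0 .17 .4 0;60 0 0 1 0;60 0 0 1 0;60 0 0 .7 0;60 0 0 .3 0' 80 | sed -n '2p;4p'
$p '60 0 0 0 0;0 0 0 0 0;0 0 0 0 0;0 0 0 0 0;0 0 0 0 0'
$p '0 0 0 0 0;0 0 0 0 0'
```

```text
tool_pos: [0.6267, -0.1524, 0.2128]
ft_force: [-0.0, -1.1, -1.4]
clock: 13.57
tool_pos: [0.63, -0.1495, 0.2184]
eef_rot: [-3.124, -0.328, -0.005]
ft_force: [0.5, 5.1, 6.1]
width: 0.0155
gripper_force: 78.0
clock: 13.73
tool_pos: [0.63, -0.1496, 0.2184]
eef_rot: [-3.124, -0.328, -0.005]
ft_force: [-1.3, 5.0, 5.8]
width: 0.016
gripper_force: 78.1
```

Run:
```python
import numpy as np
ps=.76-np.arange(0,21)*.25;q=np.c_[np.cos(ps),-np.sin(ps)]*45/25
qr=q.round(2);d=np.diff(qr,axis=0)
for i in range(0,20,5): print(";".join(f"0 {a:.2f} {b:.2f} 0 0" for a,b in d[i:i+5]))
```

```text
0 0.27 0.36 0 0;0 0.17 0.42 0 0;0 0.06 0.44 0 0;0 -0.05 0.45 0 0;0 -0.16 0.42 0 0
0 -0.26 0.36 0 0;0 -0.34 0.29 0 0;0 -0.41 0.20 0 0;0 -0.43 0.09 0 0;0 -0.45 -0.02 0 0
0 -0.43 -0.13 0 0;0 -0.39 -0.23 0 0;0 -0.31 -0.32 0 0;0 -0.23 -0.39 0 0;0 -0.12 -0.43 0 0
0 -0.01 -0.45 0 0;0 0.10 -0.43 0 0;0 0.20 -0.40 0 0;0 0.30 -0.34 0 0;0 0.37 -0.25 0 0
```

```bash
cat > log.py <<'E'
from h import *
import sys
s=manip.get_state();C=np.array([.6046,-.1867]) if len(sys.argv)<3 else np.array([float(v) for v in sys.argv[1:3]])
p=s["tool_pos"][:2]-C;r=np.hypot(*p);n=p/r;t=np.array([n[1],-n[0]]);f=s["ft_force"][:2]
print("t%.2f ang %.3f r %.4f Ft %.1f Fr %.1f Fz %.1f z %.4f"%(s["clock"],(.97-np.arctan2(p[1],p[0]))%(2*np.pi),r,-f@t,f@n,s["ft_force"][2],s["tool_pos"][2]),s["tool_pos"][:2].round(4),"Mz %.2f"%s["moment"][2])
E
p="python3 -m pendant"; L="python3 log.py"
$p '0 .27 .36 0 0;0 .17 .42 0 0;0 .06 .44 0 0' >/dev/null; $L
$p '0 -.05 .45 0 0;0 -.16 .42 0 0' >/dev/null; $L
$p '0 -.26 .36 0 0;0 -.34 .29 0 0' >/dev/null; $L
$p '0 -.41 .20 0 0;0 -.43 .09 0 0;0 -.45 -.02 0 0' >/dev/null; $L
```

```text
t13.98 ang 0.732 r 0.0448 Ft 9.6 Fr -6.6 Fz 10.3 z 0.2184 [ 0.6481 -0.1761] Mz 0.00
t14.15 ang 1.226 r 0.0446 Ft 8.9 Fr -9.2 Fz 9.3 z 0.2184 [ 0.6477 -0.198 ] Mz -0.03
t14.32 ang 1.710 r 0.0445 Ft 9.3 Fr -6.6 Fz 6.2 z 0.2184 [ 0.6375 -0.2167] Mz -0.00
t14.57 ang 2.463 r 0.0447 Ft 8.6 Fr -6.9 Fz 3.3 z 0.2184 [ 0.6081 -0.2313] Mz 0.00
```

```bash
p="python3 -m pendant"; L="python3 log.py"
$p '0 -.43 -.13 0 0;0 -.39 -.23 0 0;0 -.31 -.32 0 0' >/dev/null; $L
$p '0 -.23 -.39 0 0;0 -.12 -.43 0 0' >/dev/null; $L
$p '0 -.01 -.45 0 0;0 .10 -.43 0 0' >/dev/null; $L
$p '0 .20 -.40 0 0' >/dev/null; $L
$p '0 .30 -.34 0 0;0 .37 -.25 0 0' > /dev/null; $L
python3 - <<'E'
import numpy as np
ps=.76-5-np.arange(0,61)*.1;q=np.c_[np.cos(ps),-np.sin(ps)]*45/25
qr=q.round(2);d=np.diff(qr,axis=0)
for i in range(0,60,10): print(";".join(f"0 {a:.2f} {b:.2f} 0 0" for a,b in d[i:i+10]))
E
```

```text
t14.82 ang 3.203 r 0.0452 Ft 8.1 Fr -6.8 Fz -0.2 z 0.2185 [ 0.5768 -0.2224] Mz 0.03
t14.98 ang 3.677 r 0.0455 Ft 8.8 Fr -6.0 Fz -0.1 z 0.2185 [ 0.5633 -0.2058] Mz -0.05
t15.15 ang 4.138 r 0.0455 Ft 9.7 Fr 4.0 Fz 7.0 z 0.2184 [ 0.5591 -0.1855] Mz 0.04
t15.23 ang 4.374 r 0.0455 Ft 9.7 Fr 8.5 Fz 11.6 z 0.2183 [ 0.5607 -0.1749] Mz -0.03
t15.40 ang 4.911 r 0.0455 Ft 9.0 Fr 12.1 Fz 14.3 z 0.2183 [ 0.5729 -0.1541] Mz -0.02
0 0.17 -0.08 0 0;0 0.17 -0.05 0 0;0 0.17 -0.04 0 0;0 0.18 -0.03 0 0;0 0.18 0.00 0 0;0 0.18 0.01 0 0;0 0.18 0.04 0 0;0 0.17 0.05 0 0;0 0.17 0.06 0 0;0 0.16 0.08 0 0
0 0.15 0.10 0 0;0 0.14 0.12 0 0;0 0.13 0.12 0 0;0 0.11 0.14 0 0;0 0.10 0.15 0 0;0 0.09 0.16 0 0;0 0.07 0.16 0 0;0 0.05 0.18 0 0;0 0.03 0.17 0 0;0 0.02 0.18 0 0
0 0.00 0.18 0 0;0 -0.02 0.18 0 0;0 -0.04 0.18 0 0;0 -0.05 0.17 0 0;0 -0.07 0.16 0 0;0 -0.09 0.16 0 0;0 -0.10 0.15 0 0;0 -0.12 0.14 0 0;0 -0.13 0.12 0 0;0 -0.14 0.11 0 0
0 -0.16 0.10 0 0;0 -0.16 0.08 0 0;0 -0.16 0.06 0 0;0 -0.18 0.05 0 0;0 -0.18 0.03 0 0;0 -0.17 0.01 0 0;0 -0.18 -0.01 0 0;0 -0.18 -0.02 0 0;0 -0.18 -0.04 0 0;0 -0.17 -0.06 0 0
0 -0.16 -0.08 0 0;0 -0.16 -0.09 0 0;0 -0.14 -0.11 0 0;0 -0.13 -0.12 0 0;0 -0.12 -0.13 0 0;0 -0.11 -0.15 0 0;0 -0.09 -0.15 0 0;0 -0.08 -0.16 0 0;0 -0.06 -0.17 0 0;0 -0.04 -0.18 0 0
0 -0.02 -0.18 0 0;0 -0.01 -0.18 0 0;0 0.01 -0.18 0 0;0 0.03 -0.17 0 0;0 0.05 -0.18 0 0;0 0.06 -0.17 0 0;0 0.08 -0.16 0 0;0 0.10 -0.15 0 0;0 0.11 -0.14 0 0;0 0.13 -0.13 0 0
```

```bash
p="python3 -m pendant"; L="python3 log.py"
$p '0 .14 -.13 0 0' >/dev/null; $L
$p '0 .17 -.05 0 0' >/dev/null; $L
$p '0 .17 -.04 0 0' >/dev/null; $L
$p '0 .18 -.03 0 0' >/dev/null; $L
$p '0 .18 0 0 0' >/dev/null; $L
$p '0 .18 .01 0 0' >/dev/null; $L
$p '0 .18 .04 0 0' >/dev/null; $L
$p '0 .17 .05 0 0' >/dev/null; $L
$p '0 .17 .06 0 0' >/dev/null; $L
$p '0 .16 .08 0 0' >/dev/null; $L
```

```text
t15.48 ang 5.065 r 0.0457 Ft 7.9 Fr 1.0 Fz 9.4 z 0.2184 [ 0.5781 -0.1494] Mz 0.03
t15.57 ang 5.149 r 0.0456 Ft 8.2 Fr 6.4 Fz 12.3 z 0.2183 [ 0.5814 -0.1475] Mz 0.00
t15.65 ang 5.245 r 0.0456 Ft 8.3 Fr 5.7 Fz 12.4 z 0.2183 [ 0.5853 -0.1454] Mz 0.02
t15.73 ang 5.347 r 0.0456 Ft 7.3 Fr 5.1 Fz 10.9 z 0.2184 [ 0.5896 -0.1437] Mz -0.01
t15.82 ang 5.451 r 0.0455 Ft 8.2 Fr 5.5 Fz 11.7 z 0.2183 [ 0.5941 -0.1424] Mz 0.01
t15.90 ang 5.552 r 0.0455 Ft 8.2 Fr 5.1 Fz 11.2 z 0.2183 [ 0.5987 -0.1416] Mz -0.01
t15.98 ang 5.656 r 0.0454 Ft 8.1 Fr 4.1 Fz 10.6 z 0.2183 [ 0.6034 -0.1413] Mz 0.02
t16.07 ang 5.757 r 0.0453 Ft 8.2 Fr 4.2 Fz 9.9 z 0.2184 [ 0.608  -0.1415] Mz 0.00
t16.15 ang 5.857 r 0.0453 Ft 8.9 Fr 1.9 Fz 10.9 z 0.2183 [ 0.6125 -0.1421] Mz 0.04
t16.23 ang 5.957 r 0.0453 Ft 8.3 Fr 2.9 Fz 10.1 z 0.2184 [ 0.6169 -0.1431] Mz -0.01
```

```bash
p="python3 -m pendant"; L="python3 log.py"
$p '0 .15 .10 0 0' >/dev/null; $L
$p '0 .14 .12 0 0' >/dev/null; $L
$p '0 .13 .12 0 0' >/dev/null; $L
$p '0 .11 .14 0 0' >/dev/null; $L
$p '0 .10 .15 0 0' >/dev/null; $L
$p '0 .09 .16 0 0' >/dev/null; $L
$p '0 .07 .16 0 0' >/dev/null; $L
$p '0 .05 .18 0 0' >/dev/null; $L
$p '0 .03 .17 0 0' >/dev/null; $L
$p '0 .02 .18 0 0' >/dev/null; $L
```

```text
t16.32 ang 6.058 r 0.0452 Ft 8.0 Fr 2.4 Fz 9.7 z 0.2184 [ 0.6212 -0.1446] Mz -0.00
t16.40 ang 6.159 r 0.0451 Ft 8.2 Fr 2.0 Fz 8.4 z 0.2184 [ 0.6253 -0.1466] Mz -0.00
t16.48 ang 6.259 r 0.0451 Ft 8.2 Fr 1.1 Fz 10.4 z 0.2184 [ 0.6292 -0.1489] Mz 0.02
t16.57 ang 0.073 r 0.0451 Ft 7.5 Fr 1.1 Fz 8.9 z 0.2184 [ 0.6327 -0.1515] Mz -0.01
t16.65 ang 0.173 r 0.0449 Ft 8.4 Fr 0.7 Fz 8.6 z 0.2184 [ 0.636  -0.1546] Mz -0.04
t16.73 ang 0.274 r 0.0449 Ft 8.2 Fr 0.0 Fz 8.8 z 0.2184 [ 0.639  -0.1579] Mz 0.02
t16.82 ang 0.372 r 0.0448 Ft 9.1 Fr -0.6 Fz 8.1 z 0.2184 [ 0.6416 -0.1615] Mz -0.03
t16.90 ang 0.473 r 0.0447 Ft 8.4 Fr 0.4 Fz 8.2 z 0.2184 [ 0.6439 -0.1654] Mz 0.02
t16.98 ang 0.569 r 0.0446 Ft 7.8 Fr -0.0 Fz 7.8 z 0.2184 [ 0.6457 -0.1693] Mz -0.01
t17.07 ang 0.667 r 0.0446 Ft 8.9 Fr -1.2 Fz 7.2 z 0.2184 [ 0.6472 -0.1734] Mz 0.01
```

```bash
p="python3 -m pendant"; L="python3 log.py"
$p '0 0 .18 0 0' >/dev/null; $L
$p '0 -.02 .18 0 0' >/dev/null; $L
$p '0 -.04 .18 0 0' >/dev/null; $L
$p '0 -.05 .17 0 0' >/dev/null; $L
$p '0 -.07 .16 0 0' >/dev/null; $L
$p '0 -.09 .16 0 0' >/dev/null; $L
$p '0 -.10 .15 0 0' >/dev/null; $L
$p '0 -.12 .14 0 0' >/dev/null; $L
$p '0 -.13 .12 0 0' >/dev/null; $L
$p '0 -.14 .11 0 0' >/dev/null; $L
```

```text
t17.15 ang 0.767 r 0.0445 Ft 8.1 Fr -0.9 Fz 6.8 z 0.2184 [ 0.6482 -0.1777] Mz -0.01
t17.23 ang 0.866 r 0.0445 Ft 7.6 Fr 0.2 Fz 7.3 z 0.2184 [ 0.6488 -0.1821] Mz -0.03
t17.32 ang 0.968 r 0.0444 Ft 8.6 Fr -0.4 Fz 6.7 z 0.2185 [ 0.649  -0.1866] Mz 0.01
t17.40 ang 1.068 r 0.0444 Ft 8.4 Fr 0.2 Fz 6.4 z 0.2184 [ 0.6488 -0.191 ] Mz -0.00
t17.48 ang 1.140 r 0.0443 Ft 12.6 Fr 0.5 Fz 4.5 z 0.2185 [ 0.6483 -0.1942] Mz 0.04
t17.57 ang 1.222 r 0.0443 Ft 12.4 Fr 1.4 Fz 4.2 z 0.2185 [ 0.6475 -0.1977] Mz -0.02
t17.65 ang 1.320 r 0.0442 Ft 14.3 Fr 2.1 Fz 2.7 z 0.2185 [ 0.6461 -0.2019] Mz 0.01
t17.73 ang 1.423 r 0.0442 Ft 14.1 Fr 2.9 Fz 1.9 z 0.2185 [ 0.6443 -0.2061] Mz -0.03
t17.82 ang 1.529 r 0.0441 Ft 13.6 Fr 3.1 Fz 1.4 z 0.2185 [ 0.642  -0.2101] Mz 0.04
t17.90 ang 1.633 r 0.0441 Ft 14.1 Fr 3.2 Fz 1.2 z 0.2185 [ 0.6394 -0.2139] Mz -0.04
```

The touch came at about angle 1.10 (force 8.3 → 13 N at the knob). The target TCP for +¼ turn is about (0.598,-0.231).

```bash
p="python3 -m pendant"; L="python3 log.py .604 -.1866"
$p '0 -.16 .10 0 0;0 -.16 .08 0 0;0 -.16 .06 0 0' >/dev/null; $L
$p '0 -.18 .05 0 0;0 -.18 .03 0 0;0 -.17 .01 0 0' >/dev/null; $L
$p '0 -.18 -.01 0 0;0 -.18 -.02 0 0' >/dev/null; $L
$p '0 -.18 -.04 0 0' >/dev/null; $L
$p '0 -.09 -.03 0 0' >/dev/null; $L
$p '0 0 0 0 0' >/dev/null; $L
```

```text
t18.15 ang 1.942 r 0.0446 Ft 14.6 Fr 2.7 Fz -0.4 z 0.2186 [ 0.6291 -0.2234] Mz 0.04
t18.40 ang 2.254 r 0.0446 Ft 14.9 Fr 1.4 Fz -1.3 z 0.2185 [ 0.6166 -0.2294] Mz 0.02
t18.57 ang 2.457 r 0.0447 Ft 15.8 Fr -0.8 Fz -1.7 z 0.2185 [ 0.6077 -0.2311] Mz 0.02
t18.65 ang 2.561 r 0.0447 Ft 14.6 Fr -1.8 Fz -2.2 z 0.2185 [ 0.6031 -0.2313] Mz 0.03
t18.73 ang 2.621 r 0.0447 Ft 15.2 Fr -1.3 Fz -4.1 z 0.2185 [ 0.6004 -0.2311] Mz 0.05
t18.82 ang 2.627 r 0.0447 Ft 11.8 Fr -2.6 Fz -0.9 z 0.2185 [ 0.6001 -0.2311] Mz 0.04
```

```bash
p="python3 -m pendant"; L="python3 log.py .604 -.1866"
$p '0 -.10 -.02 0 0;0 0 0 0 0' >/dev/null; $L
```

```text
t18.98 ang 2.676 r 0.0447 Ft 13.6 Fr -3.9 Fz -1.4 z 0.2185 [ 0.598  -0.2309] Mz 0.01
```

```bash
p="python3 -m pendant"; L="python3 log.py .604 -.1866"
$p '0 .08 .02 0 0;0 0 0 0 0' >/dev/null; $L
$p '30 0 0 0 0;60 0 0 0 0;60 0 0 0 0;60 0 0 0 0' >/dev/null; $L
$p '60 0 0 -.5 0;60 0 0 -1 0;60 0 0 -1 0;60 0 0 -1 0;60 -.5 0 -.5 0' >/dev/null; $L
$p '60 -.9 0 0 0;60 -.9 0 0 0;60 -.9 0 0 0;60 -.9 0 0 0;60 -.9 0 0 0' >/dev/null; $L
$p '60 -.5 0 0 0;60 0 0 0 0' >/dev/null; $L
python3 - <<'E'
from h import *
import cv2
for n in("wrist","top","scene"):
    im=manip.read_camera(n);cv2.imwrite(f"pics/{n}8.png",cv2.cvtColor(im,cv2.COLOR_RGB2BGR))
O=np.zeros((600,800,3),np.uint8);O[:300,:560]=cv2.imread("pics/wrist8.png")[:300]
O[:300,600:800]=cv2.resize(cv2.imread("pics/top8.png")[140:260,285:365],(200,300),interpolation=cv2.INTER_CUBIC)
O[300:600,0:245]=cv2.resize(cv2.imread("pics/scene8.png")[180:290,190:280],(245,300),interpolation=cv2.INTER_CUBIC)
O[300:600,300:700]=cv2.resize(cv2.imread("pics/top8.png"),(400,300),interpolation=cv2.INTER_AREA)
cv2.imwrite("pics/c8.png",O)
c=manip.calibration("top")
k=np.array([.604,-.1866])+.045*np.array([np.cos(-1.706),np.sin(-1.706)]);print("expected knob in crop",(proj(c,np.r_[k,.24])-[285,140])*2.5+[600,0])
E
```

```text
t19.15 ang 2.671 r 0.0447 Ft 2.9 Fr -3.4 Fz 3.7 z 0.2184 [ 0.5982 -0.231 ] Mz -0.05
t19.48 ang 2.715 r 0.0466 Ft 0.5 Fr -0.4 Fz -0.0 z 0.2163 [ 0.5959 -0.2325] Mz 0.01
t19.90 ang 2.910 r 0.0504 Ft -0.0 Fr -0.2 Fz 0.2 z 0.3203 [ 0.5858 -0.2336] Mz 0.04
t20.32 ang 3.614 r 0.1493 Ft 0.6 Fr 0.5 Fz 0.5 z 0.3173 [ 0.4729 -0.2579] Mz -0.00
t20.48 ang 3.632 r 0.1627 Ft 0.5 Fr -0.1 Fz -0.6 z 0.3177 [ 0.4597 -0.2617] Mz 0.00
expected knob in crop [777.72888399 104.73744031]
```

View pics/c8.png

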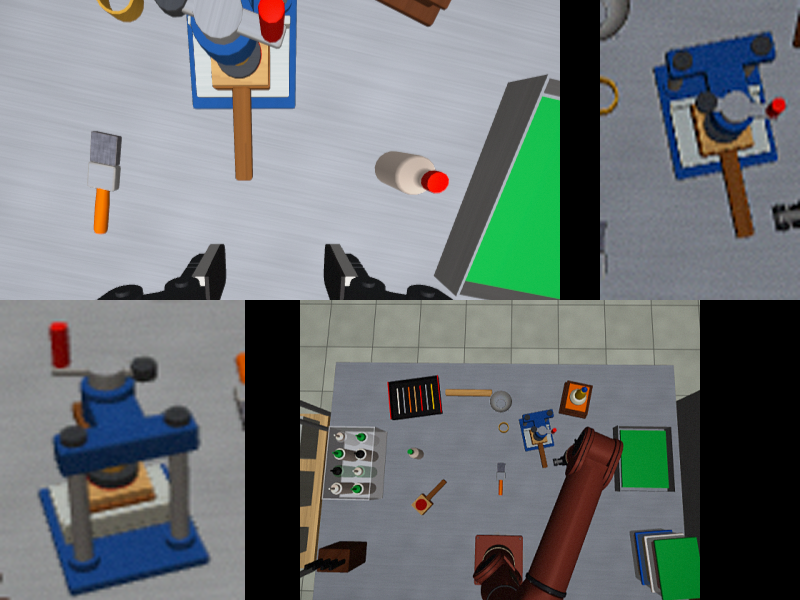

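The foot rests on the mould and the knob is where expected, at crop (777,106) against a predicted (778,105). The mould is square on the bed, nothing else has moved, and the robot is clear.

```bash
python3 -c "
from workcell import manip
print(manip.finish_job())"
```

```text
the job is handed in; nothing more can be done
None
```

The mould lies flat against the fence, centred under the foot with its handle straight out the front. The crank was turned to the touch felt at the knob plus a quarter turn and let go, and I handed the job in at about 20.6 s.

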